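# Nudge the key-fixture plate onto its locating pins

### The job

Push the loose metal plate along the iron fixture bed with your fingertips, using the bed's straight fence to guide it, until its two holes drop over the two locating pins and it sits flat on the lower seat. Only slide it, never lift it or tip it up, and leave the things around the bed alone.

Things in the scene. Friction and masses are not known exactly. Their poses are not given: they have to be found in the camera images.
- bed: Grey cast iron bed fixed to the cart top. Origin at cart-top level, z up; it reaches from x -88 to +62 mm, y -120 to +120 mm. Where y < +12 mm: flat raised ledge, 20 mm above the origin. Where y > +12 mm: lower seat, 12 mm above the origin, open at its -x side and +y end. A fence runs along the whole +x side. The plate goes along the bed's +y, from ledge to seat.
- fence (a point): The ground, oiled faces of bed and plate slide easily on each other. This point: middle of the top edge of the fence's straight guiding face: bed x +48.5, y 0, z 32 mm. The face is upright, looks to the bed's -x and runs along all 240 mm of the bed's y.
- seat (a point): Point on the seat's floor where the plate's origin lies when seated, the plate's axes parallel to the bed's: bed x 0, y +60, z 12 mm. The ledge ends 3 mm short of the seated plate's rear edge.
- pin_a (a point): Tip of the steel locating pin farther from the fence: bed x -32, y +57 mm. Both pins are 8 mm in diameter, 7.5 mm high above the seat (tip 0.5 mm below ledge level), with a conical top 3 mm high that narrows to 3 mm.
- pin_b (a point): Tip of the steel locating pin nearer the fence: bed x +32, y +57 mm.
- plate: Loose flat plate 96 mm (its x) by 90 mm (its y) by 10 mm, 0.3 to 0.5 kg, two 11 mm through holes. Origin at the centre of its underside, z up. The rear 30 mm (-y) is a flush dark steel strip, the rest aluminium: centre of mass 12 mm behind the origin. Starts flat on the ledge (underside 20 mm above the cart), off the fence, turned up to 0.2 rad from the bed.
- hole_a (a point): Centre, on the underside, of the plate's hole farther from the fence: plate x -32, y -3 mm. It goes over pin_a. With the plate flat to the fence the holes are within 1 mm of the pins' lanes; at the ledge's end the plate's front rides on the pin tips, then it drops 8 mm over the pins.
- hole_b (a point): Centre of the plate's hole nearer the fence, on the underside: plate x +32, y -3 mm. It goes over pin_b.
- canister: Bystander: brass screw-top canister with knurled lid, 56 mm across, 66 mm high, origin under its centre.
- cup_1: Bystander: white plastic pad cup, 56 mm across, 30 mm high, origin under its centre.
- cup_2: Bystander: a second white plastic pad cup of the same size.
- screwdriver: Bystander: wooden-handled screwdriver, 170 mm long, lying on the cart to the right of the bed.
There are look-alikes about, which are no part of the job. Of the things like the plate, leave any that is purple or turquoise; of the rest the larger one is meant.

How it is judged (in metres and radians):
At the end, for the whole second after the job is handed in: Both holes sit over their pins (hole and pin centres within 3 mm in plan), the plate's underside is within 1.5 mm of the seat, level within 0.03 rad and at rest (horizontal distance between hole_a and pin_a below 0.003 m and horizontal distance between hole_b and pin_b below 0.003 m and z of plate in the frame of bed below 0.0135 m and angle between plate's own z axis and vertical below 0.03 rad and linear speed of plate below 0.01 m/s); the robot touches nothing.
It fails at once if the plate is lifted (its centre more than 6 mm above ledge level) (z of plate in the frame of bed above 0.026 m).
It fails at once if the plate is tipped up by more than 0.25 rad (angle between plate's own z axis and vertical above 0.25 rad).
It fails at once if a bystander is moved more than 15 mm (distance of any of canister, cup_1, cup_2, screwdriver from where it was at the start of the episode above 0.015 m).
It also fails if it takes over 58 s, if anything falls off the work surface, if the arm or the gripper's body presses on something with over 40 N, if the wrist force passes 120 N, or if a joint passes its speed limit or range.

### The arm

A 6-joint arm with a two-finger parallel gripper is mounted at the origin on the work surface. World frame = base frame: x ahead of the robot, y to its left, z up, the work surface at z = 0. Lengths are in mm, angles in rad, forces in N, time in s.
With the tool pointing down it reaches from about 325 to 900 mm from the base axis. Payload 3.5 kg.
Tool frame: the origin (TCP) lies at the very end of the fingers, on their centre line; the grasp point (between the pads) lies 19 mm behind it; z points along the fingers, y is the line along which they close (so a half turn about z gives the same grasp; the last joint's range is limited). The gripper opens to 85 mm and grips with 20 to 120 N. Pads are 22 mm wide; open, the fingers measure 114 mm over their backs; the gripper's body (76 mm by 85 mm) begins 54 mm behind the grasp point. The pads swing forward as they close: fully open they stand 13 mm farther back than shut.
Start: joints at [-1.413, 0.276, -0.026, 1.268, 0, 1.467], TCP at [161.146, -603.866, 231.313] pointing down, gripper open.
Joint ranges: [-3.12, 3.12], [-0.85, 1.88], [-1.08, 1.24], [-1.95, 2.15], [-1.57, 1.53], [-3.14, 3.14]. Speed limits (rad/s): [2.57, 2.57, 3.14, 3.14, 3.14, 3.14].

### API

Orientations are given as a unit quaternion [w, x, y, z].
In Python, from workcell import bot gives the robot as it stands. The module is installed in compiled form; this text tells all that it offers.
- The arm moves only by the tool move_arm, never from a script. Its argument "commands" is a list of rows, each an object with "dp": the shift along the tool's x, y, z in cm, a list of three; "rot": the turn, a rotation vector about the tool's x, y, z in degrees, a list of three; "jaw": the closure, from 0 (fully open) to 1 (shut). In form: [{"dp": [x, y, z], "rot": [ax, ay, az], "jaw": jaw}, ...]. A call has 1 to 8 rows; each row is the pose to reach, as a shift and turn from the pose commanded when the call began, along the tool's axes at that moment; what a row does not reach only later rows make up. A row lasts 1/8 s, in which the tool goes at most 62.5 mm and 10.7 degrees, less where a joint would pass 70% of its speed; a pose out of reach is approached as far as the arm can. A call with a gripper value outside its range is refused whole. The fingers move at their own pace and stop on an object; the grip force is fixed at half the most. Time passes only in rows, so rows that repeat a pose let the fingers close. It gives the time, the measured TCP pose, the force, the opening and the grip force at its end, in the units of the state.
- bot.sense(): the state, without advancing time (a new reading comes with each control period).
- bot.grab_frame(name): name is "scene" or "side" or "wrist"; returns a dict with "image" (400x640x3 uint8, blue, green, red), "intrinsics" (3x3 intrinsics, pixels), "world_to_cam" (4x4, takes a point from world to camera coordinates). Camera axes: x right, y up, looking along -z (the intrinsics and any distortion apply to the point x, -y, -z); pixel columns grow to the right and rows downward; lengths in mm; the calibration is good to about 2 mm. A picture is of the moment at which its call begins. There is no depth.
- bot.sign_off(): hands the job in; it is judged then, once.
The state is a dict: "time_s": time; "qpos": joint angles; "qvel": joint speeds; "joint_torque": joint torques, N m; "tcp_pos": TCP position; "orientation": TCP orientation; "contact_force": force on the tool from outside, world axes, zero at the start; "wrist_torque": the same for the moment, N m; "finger_gap": finger opening in mm; "gripper_force": force on a finger pad.
Only numpy, scipy, OpenCV 4.12 (cv2) and the standard library are available. Lean on these libraries where they do the work, as an engineer would, in place of code of your own. Each camera call takes 0.05 s, during which the arm holds its last target. There are 200 camera calls.

## Working session

There is one attempt and no reset: what is moved stays moved. The work goes in short steps, Python scripts to look and compute and a tool call to move; the robot and the scene stay as the last step left them, time stands still between calls to the robot, and variables do not carry over. Pictures are saved under pics/ and viewed, at most 10 in all, crops included, and the job is handed in when it is done.

Besides the shell and the picture viewer there is one more tool, called after ">>>" by a JSON object that holds its "api" and its "payload", one argument or row to a line. move_arm: Moves the arm, as the interface text tells. Its arguments: {"type":"object","properties":{"commands":{"type":"array","items":{"type":"object","properties":{"dp":{"type":"array","items":{"type":"number"}},"rot":{"type":"array","items":{"type":"number"}},"jaw":{"type":"number"}}}}},"required":["commands"]}

```bash
mkdir -p pics
cat > h.py <<'E'
import numpy as np,cv2
from workcell import bot
def grab(n,save=None):
    f=bot.grab_frame(n)
    if save: cv2.imwrite('pics/'+save,f['image']); np.savez('pics/'+save[:-4]+'.npz',K=f['intrinsics'],T=f['world_to_cam'])
    return f
def ray(K,T,u,v,z):
    d=np.linalg.inv(K)@[u,v,1.]; d=np.array([d[0],-d[1],-d[2]])
    R,t=T[:3,:3],T[:3,3]; c=-R.T@t; w=R.T@d
    return c+w*(z-c[2])/w[2]
def proj(K,T,p):
    q=T[:3,:3]@p+T[:3,3]; q=K@np.array([q[0],-q[1],-q[2]]); return q[:2]/q[2]
def ld(n):
    d=np.load('pics/'+n+'.npz'); return d['K'],d['T']
E
python3 - <<'E'
from h import *
for n in('scene','side'):
    f=grab(n,n+'0.png'); T=f['world_to_cam']; print(n,-T[:3,:3].T@T[:3,3],f['intrinsics'][0,0])
s=bot.sense(); print(s['time_s'],s['tcp_pos'],s['orientation'],s['finger_gap'],s['contact_force'])
E
```

```text
scene [962.17620397 543.15163929 939.97474621] 372.8759510805273
side [ 513.07961543 -680.15184757  866.32716742] 426.9920751151108
0.1 [ 161.04060774 -603.18344296  230.26710146] [-9.97411441e-04  9.91509868e-01  1.30027636e-01 -3.03863384e-05] 85.26815658212853 [ 0.00520441 -0.17669416  1.52592789]
```

View pics/scene0.png

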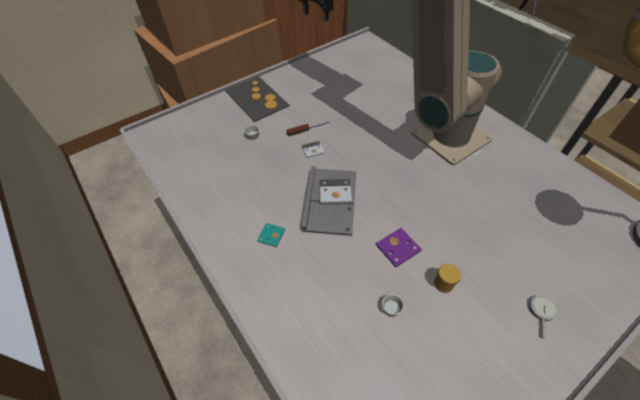

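View pics/side0.png

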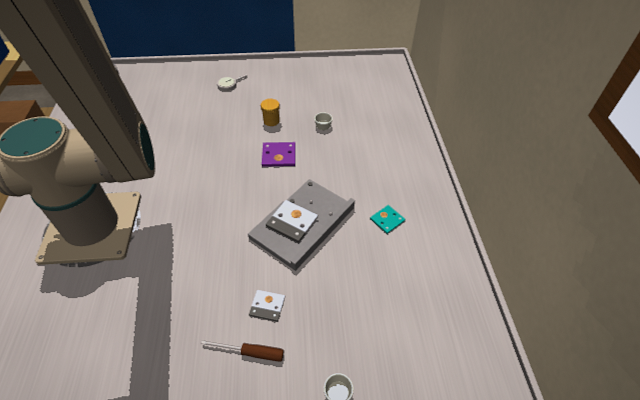

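The bed is at about (330,205) in the scene view and (300,225) in the side view. The larger white plate lies on its ledge, and a small white look-alike lies beside the bed. I'll enlarge both views.

Run:
```python
from h import *
a=cv2.imread('pics/scene0.png')[155:245,285:375]; b=cv2.imread('pics/side0.png')[170:280,240:365]
a=cv2.resize(a,(398,398),interpolation=cv2.INTER_CUBIC);b=cv2.resize(b,None,fx=3.2,fy=3.2,interpolation=cv2.INTER_CUBIC)
o=np.zeros((400,800,3),np.uint8);o[:398,:398]=a;o[:b.shape[0],400:400+b.shape[1]]=b[:400];cv2.imwrite('pics/crop0.png',o)
```

```text
(no output)
```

View pics/crop0.png

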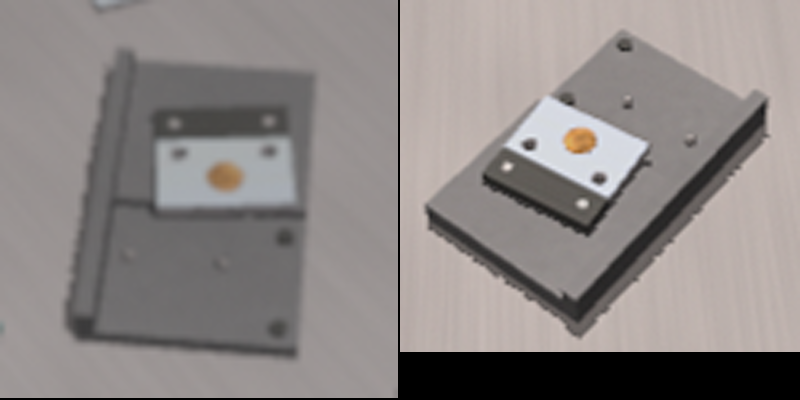

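```bash
cat > fit.py <<'E'
from h import *
from scipy.optimize import least_squares
def fit(obs,x0,z0=0):
    # obs: list of (view,u,v,(x,y,z) local); x=[X,Y,th]
    def res(p):
        c,s=np.cos(p[2]),np.sin(p[2]); r=[]
        for n,u,v,q in obs:
            K,T=n if isinstance(n,tuple) else ld(n)
            r+=list(proj(K,T,np.array([p[0]+c*q[0]-s*q[1],p[1]+s*q[0]+c*q[1],z0+q[2]]))-[u,v])
        return r
    o=least_squares(res,x0,x_scale=[10,10,.1],loss='soft_l1'); return o.x,np.array(res(o.x)).reshape(-1,2)
E
python3 - <<'E'
from fit import *
np.set_printoptions(precision=2,suppress=True)
sc=lambda x,y:(285+x/4.422,155+y/4.422); sd=lambda x,y:(240+(x-400)/3.2,170+y/3.2)
S,D='scene0','side0'
for n,f,a in((S,sc,[(128,253,19.5),(221,263,19.5),(180,152,30),(268,150,30)]),(D,sd,[(690,139,19.5),(628,101,19.5),(598,178,30),(530,144,30)])):
    for x,y,z in a: print(n,ray(*ld(n),*f(x,y),z))
O=lambda n,f,x,y,q:(n,*f(x,y),q)
bed=[O(S,sc,128,253,(32,57,19.5)),O(S,sc,221,263,(-32,57,19.5)),O(S,sc,313,73,(-88,-120,20)),
O(D,sd,690,139,(32,57,19.5)),O(D,sd,628,101,(-32,57,19.5)),O(D,sd,428,208,(-88,-120,20)),O(D,sd,622,32,(-88,120,12)),O(D,sd,766,97,(62,120,32))]
pl=[O(S,sc,180,152,(32,-3,30)),O(S,sc,268,150,(-32,-3,30)),O(S,sc,155,112,(48,-45,30)),O(S,sc,288,107,(-48,-45,30)),O(S,sc,157,208,(48,45,30)),O(S,sc,298,206,(-48,45,30)),
O(D,sd,598,178,(32,-3,30)),O(D,sd,530,144,(-32,-3,30)),O(D,sd,549,97,(-48,45,30)),O(D,sd,648,149,(48,45,30)),O(D,sd,590,218,(48,-45,30)),O(D,sd,485,177,(-48,-45,30))]
for o in(bed,pl):
    p0=ray(*ld(S),330,205,20); best=min((fit(o,[p0[0],p0[1],t]) for t in(0,1.5,3,-1.5)),key=lambda r:abs(r[1]).sum()); print(best[0]);print(best[1])
    if o is bed: B=best[0]
    else:
        P=best[0];d=P[:2]-B[:2];c,s=np.cos(B[2]),np.sin(B[2]);print('plate in bed',c*d[0]+s*d[1],-s*d[0]+c*d[1],P[2]-B[2])
E
```

```text
scene0 [599.96  -9.75  19.5 ]
scene0 [553.96  35.18  19.5 ]
scene0 [523.09 -53.13  30.  ]
scene0 [471.94 -17.05  30.  ]
side0 [599.91 -16.58  19.5 ]
side0 [553.66  25.9   19.5 ]
side0 [525.38 -57.44  30.  ]
side0 [474.43 -20.84  30.  ]
[538.71 -35.28   5.55]
[[-1.03 -0.86]
 [-1.08 -1.6 ]
 [-0.79 -0.94]
 [ 0.18 -0.74]
 [-0.34 -0.76]
 [-1.14 -0.98]
 [-0.31 -1.07]
 [ 0.66 -0.29]]
[501.6  -33.67  -0.6 ]
[[-1.03  0.23]
 [-0.58  0.07]
 [-0.79 -0.73]
 [-0.99 -0.49]
 [-0.52 -0.13]
 [-1.12 -0.63]
 [ 0.28 -1.04]
 [-0.37 -0.9 ]
 [-1.14 -1.39]
 [ 0.24 -2.67]
 [-0.78  1.43]
 [-1.29 -2.2 ]]
plate in bed -28.695942962254104 -23.57810199947025 -6.156736604167885
```

>>> {"api": "move_arm", "payload": {
  "commands": [
    {"dp": [5.9,-5.6,0],"rot": [0,0,-4],"jaw": 0},
    {"dp": [11.8,-11.2,0],"rot": [0,0,-8],"jaw": 0.5},
    {"dp": [17.7,-16.8,0],"rot": [0,0,-12],"jaw": 0.5},
    {"dp": [23.6,-22.3,0],"rot": [0,0,-16],"jaw": 0.5},
    {"dp": [29.5,-27.9,0],"rot": [0,0,-21],"jaw": 0.5},
    {"dp": [35.4,-33.5,0],"rot": [0,0,-25],"jaw": 0.5},
    {"dp": [41.3,-39.1,0],"rot": [0,0,-29],"jaw": 0.5},
    {"dp": [47.1,-44.6,0],"rot": [0,0,-33],"jaw": 0.5}
  ]
}}

```text
time_s: 1.1
tcp_pos: [423.9, -176.2, 231.1]
orientation: [0.0, 0.913, 0.407, 0.0]
contact_force: [0.8, 0.0, 0.2]
finger_gap: 42.4
gripper_force: 0.0
```

Run:
```python
from h import *
s=bot.sense(); print(s['time_s'],s['tcp_pos'],s['orientation'],s['finger_gap'],s['contact_force'],s['qvel'])
```

```text
1.1 [ 423.87894909 -176.1835543   231.13363369] [7.45263046e-05 9.13334042e-01 4.07211150e-01 4.34340725e-05] 42.37045157707937 [0.8416216  0.04574498 0.18333039] [ 1.10521073  0.09101408  0.09135881 -0.01047303 -0.00131627  0.5407176 ]
```

>>> {"api": "move_arm", "payload": {
  "commands": [
    {"dp": [0,0,0],"rot": [0,0,0],"jaw": 0.5},
    {"dp": [0,0,0],"rot": [0,0,0],"jaw": 0.5}
  ]
}}

```text
time_s: 1.35
tcp_pos: [423.1, -177.9, 231.0]
orientation: [-0.0, 0.914, 0.407, -0.0]
contact_force: [-0.6, 0.5, -0.3]
finger_gap: 42.8
gripper_force: 0.0
```

Run:
```python
from h import *
f=grab('wrist','w1.png'); T=f['world_to_cam']; print(-T[:3,:3].T@T[:3,3])
s=bot.sense(); print(s['time_s'],s['tcp_pos'],s['orientation'],s['finger_gap'],s['contact_force'])
```

```text
[ 473.03028945 -122.25671305  374.34811987]
1.4 [ 422.87520829 -178.58635676  231.0121381 ] [-1.14197905e-04  9.13932187e-01  4.05866742e-01 -3.63809868e-04] 43.11206545225494 [-0.00428252 -0.44035096 -0.26331728]
```

View pics/w1.png

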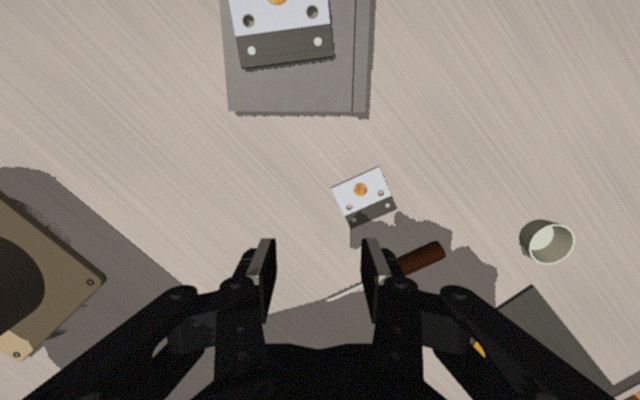

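>>> {"api": "move_arm", "payload": {
  "commands": [
    {"dp": [5,0,0],"rot": [0,0,0],"jaw": 0.5},
    {"dp": [9,0,0],"rot": [0,0,0],"jaw": 0.5},
    {"dp": [9,0,0],"rot": [0,0,0],"jaw": 0.5},
    {"dp": [9,0,0],"rot": [0,0,0],"jaw": 0.5}
  ]
}}

```text
time_s: 1.9
tcp_pos: [482.8, -112.7, 231.0]
orientation: [-0.0, 0.914, 0.405, -0.001]
contact_force: [-0.4, 0.1, 0.7]
finger_gap: 42.7
gripper_force: 0.0
```

Run:
```python
from h import *
f=grab('wrist','w2.png'); T=f['world_to_cam']; print(-T[:3,:3].T@T[:3,3])
s=bot.sense(); print(s['time_s'],s['tcp_pos'],s['orientation'],s['finger_gap'],s['contact_force'])
cv2.imwrite('pics/w2c.png',cv2.resize(f['image'][:250,170:490],None,fx=2.4,fy=2.4,interpolation=cv2.INTER_CUBIC))
```

```text
[532.97617387 -57.23144828 374.39092536]
1.95 [ 482.72937684 -112.72691431  231.10358952] [-1.11119561e-04  9.14278861e-01  4.05085102e-01 -4.59907318e-04] 42.42864014355626 [-0.08946942 -0.32374262  0.46480525]
```

View pics/w2c.png

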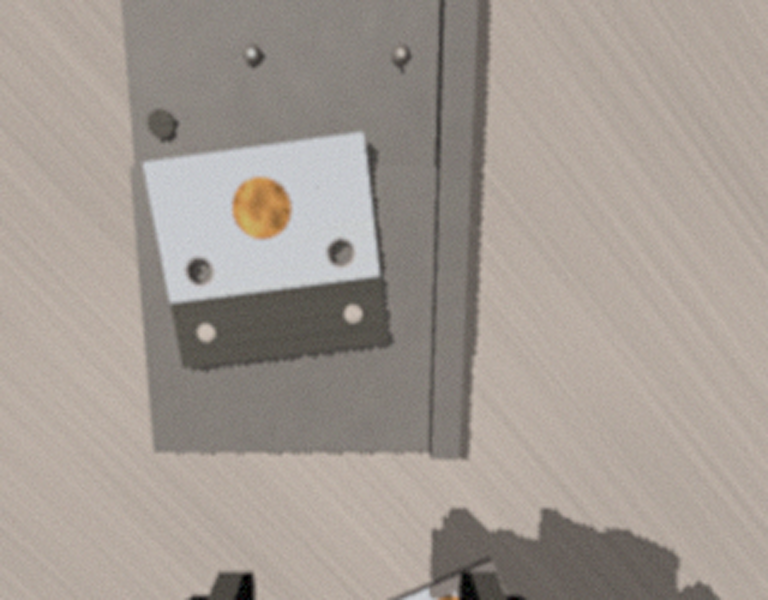

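The wrist crop shows the pins at (253,56) and (402,56), the holes at (199,270) and (341,252), the plate corners at (143,161), (364,131), (391,347) and (187,369), and the fence face running along (438,160) to (431,455).

```bash
cat >> fit.py <<'E'
def rel(P,B):
    d=np.array(P[:2])-B[:2];c,s=np.cos(B[2]),np.sin(B[2]);return np.array([c*d[0]+s*d[1],-s*d[0]+c*d[1],P[2]-B[2]])
E
python3 - <<'E'
from fit import *
np.set_printoptions(precision=2,suppress=True)
W='w2'; O=lambda x,y,q:(W,x/2.4+169.7,y/2.4-.3,q)
bed=[O(253,56,(-32,57,19.5)),O(402,56,(32,57,19.5)),O(155,452,(-88,-120,20)),O(431,458,(48.5,-120,32)),O(468,458,(62,-120,32))]
pl=[O(199,270,(-32,-3,30)),O(341,252,(32,-3,30)),O(143,161,(-48,45,30)),O(364,131,(48,45,30)),O(391,347,(48,-45,30)),O(183,369,(-48,-45,30))]
r=[]
for z0 in(0,-4):
  B,e=fit(bed,[540,-35,-.733],z0);P,e2=fit(pl,[502,-34,-.6],z0)
  print(z0,B,P);print(e,e2)
  s=bot.sense();t=s['tcp_pos'];w,x,y,z=s['orientation'];ang=2*np.arctan2(y,x)
  print('plate in bed',rel(P,B),'tcp in bed',rel([t[0],t[1],ang-np.pi/2],B))
E
```

```text
0 [536.94 -33.96  -0.73] [500.19 -34.78  -0.61]
[[-0.09 -0.47]
 [ 0.09 -0.73]
 [ 0.45  0.51]
 [ 0.66  0.48]
 [-3.08  0.45]] [[ 0.55  0.4 ]
 [ 0.13  0.3 ]
 [ 0.16  0.26]
 [-0.03  0.32]
 [-1.53 -2.02]
 [ 0.08 -0.6 ]]
plate in bed [-26.76 -25.2    0.12] tcp in bed [ 12.4  -94.81  -0.  ]
-4 [536.79 -33.92  -0.73] [499.88 -34.37  -0.61]
[[ 0.34  0.51]
 [-0.23  0.31]
 [ 1.12 -0.39]
 [ 0.13 -0.39]
 [-3.74 -0.42]] [[ 0.82  0.13]
 [-0.26  0.19]
 [ 0.76  0.49]
 [-0.49  0.82]
 [-2.16 -2.51]
 [ 0.37 -1.3 ]]
plate in bed [-27.11 -25.05   0.12] tcp in bed [ 12.61 -94.73  -0.  ]
```

>>> {"api": "move_arm", "payload": {
  "commands": [
    {"dp": [-0.2,-3,4],"rot": [0,0,0],"jaw": 0.5},
    {"dp": [-0.2,-3,10],"rot": [0,0,0],"jaw": 0.5},
    {"dp": [-0.2,-3,16],"rot": [0,0,0],"jaw": 0.5},
    {"dp": [-0.2,-3,20],"rot": [0,0,0],"jaw": 0.5},
    {"dp": [-0.2,-3,20.4],"rot": [0,0,0],"jaw": 0.5},
    {"dp": [-0.2,-3,20.4],"rot": [0,0,0],"jaw": 0.5},
    {"dp": [-0.2,-3,20.4],"rot": [0,0,0],"jaw": 0.5}
  ]
}}

```text
time_s: 2.82
tcp_pos: [462.1, -93.8, 29.5]
orientation: [0.002, 0.914, 0.406, 0.002]
contact_force: [-0.0, -0.2, -0.3]
finger_gap: 42.6
gripper_force: 0.0
```

>>> {"api": "move_arm", "payload": {
  "commands": [
    {"dp": [0,0,0.1],"rot": [0,0,0],"jaw": 0.5},
    {"dp": [0,0,0.2],"rot": [0,0,0],"jaw": 0.5},
    {"dp": [0,0,0.2],"rot": [0,0,0],"jaw": 0.5}
  ]
}}

```text
time_s: 3.2
tcp_pos: [460.1, -92.6, 25.5]
orientation: [0.0, 0.914, 0.406, 0.0]
contact_force: [0.2, -0.3, 0.0]
finger_gap: 42.5
gripper_force: 0.0
```

>>> {"api": "move_arm", "payload": {
  "commands": [
    {"dp": [0,0,0.1],"rot": [0,0,0],"jaw": 0.5},
    {"dp": [0,0,0.2],"rot": [0,0,0],"jaw": 0.5},
    {"dp": [0,0,0.3],"rot": [0,0,0],"jaw": 0.5},
    {"dp": [0,0,0.3],"rot": [0,0,0],"jaw": 0.5}
  ]
}}

```text
time_s: 3.7
tcp_pos: [459.9, -92.6, 22.2]
orientation: [-0.0, 0.914, 0.406, -0.0]
contact_force: [0.3, -0.6, 0.2]
finger_gap: 42.4
gripper_force: 0.0
```

Run:
```python
from h import *
f=grab('side','s3.png')
cv2.imwrite('pics/s3c.png',cv2.resize(f['image'][150:300,200:380],(780,650)[:2],interpolation=cv2.INTER_CUBIC)[:600])
```

```text
(no output)
```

View pics/s3c.png

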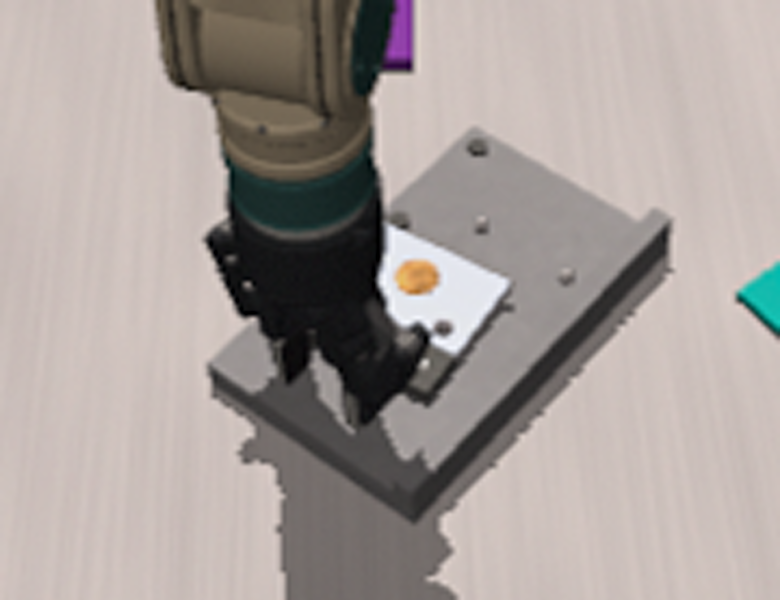

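The open fingers hang just above the ledge behind the plate and there is no contact force. I'll feel down a little further.

>>> {"api": "move_arm", "payload": {
  "commands": [
    {"dp": [0,0,0.1],"rot": [0,0,0],"jaw": 0.5},
    {"dp": [0,0,0.2],"rot": [0,0,0],"jaw": 0.5},
    {"dp": [0,0,0.3],"rot": [0,0,0],"jaw": 0.5},
    {"dp": [0,0,0.3],"rot": [0,0,0],"jaw": 0.5}
  ]
}}

```text
time_s: 4.25
tcp_pos: [459.9, -92.7, 19.2]
orientation: [-0.0, 0.914, 0.406, -0.0]
contact_force: [0.9, -0.1, 0.4]
finger_gap: 42.4
gripper_force: 0.0
```

>>> {"api": "move_arm", "payload": {
  "commands": [
    {"dp": [0,0,0.1],"rot": [0,0,0],"jaw": 0.5},
    {"dp": [0,0,0.15],"rot": [0,0,0],"jaw": 0.5},
    {"dp": [0,0,0.15],"rot": [0,0,0],"jaw": 0.5}
  ]
}}

```text
time_s: 4.62
tcp_pos: [460.1, -92.7, 18.2]
orientation: [0.0, 0.914, 0.406, 0.0]
contact_force: [-2.1, 0.3, 5.5]
finger_gap: 42.7
gripper_force: 2.3
```

>>> {"api": "move_arm", "payload": {
  "commands": [
    {"dp": [0,0,0.1],"rot": [0,0,0],"jaw": 0.5},
    {"dp": [0,0,0.15],"rot": [0,0,0],"jaw": 0.5},
    {"dp": [0,0,0.15],"rot": [0,0,0],"jaw": 0.5}
  ]
}}

```text
time_s: 5.0
tcp_pos: [460.1, -92.7, 18.1]
orientation: [0.0, 0.914, 0.406, -0.0]
contact_force: [-4.8, 1.5, 17.0]
finger_gap: 42.4
gripper_force: 9.0
```

>>> {"api": "move_arm", "payload": {
  "commands": [
    {"dp": [0,0,-4],"rot": [0,0,0],"jaw": 0.5},
    {"dp": [1,-4,-4.5],"rot": [0,0,0],"jaw": 0.5},
    {"dp": [3,-8,-4.5],"rot": [0,0,0],"jaw": 0.5},
    {"dp": [6.3,-11,-4.5],"rot": [0,0,0],"jaw": 0.5},
    {"dp": [6.3,-11,-4],"rot": [0,0,0],"jaw": 0.5},
    {"dp": [6.3,-11,-1],"rot": [0,0,0],"jaw": 0.5},
    {"dp": [6.3,-11,-0.5],"rot": [0,0,0],"jaw": 0.5},
    {"dp": [6.3,-11,-0.5],"rot": [0,0,0],"jaw": 0.5}
  ]
}}

```text
time_s: 6.0
tcp_pos: [420.2, 27.2, 21.0]
orientation: [-0.0, 0.914, 0.406, -0.001]
contact_force: [0.3, 1.7, 0.4]
finger_gap: 42.6
gripper_force: 0.0
```

```bash
cat >> fit.py <<'E'
BED=np.array([536.9,-33.95,-.73])
def st():
    s=bot.sense();t=s['tcp_pos'];w,x,y,z=s['orientation'];ang=2*np.arctan2(y,x)
    r=rel([t[0],t[1],ang-np.pi/2],BED);f=s['contact_force'];c,q=np.cos(BED[2]),np.sin(BED[2])
    print(s['time_s'],'tcp bed',r.round(3),'z',round(t[2],1),'F bed',np.round([c*f[0]+q*f[1],-q*f[0]+c*f[1],f[2]],1),'gap',round(s['finger_gap'],1))
E
python3 -c "from fit import *;print(BED);st()"
```

```text
[536.9  -33.95  -0.73]
6.0 tcp bed [-1.27708e+02 -3.22780e+01 -5.00000e-03] z 21.0 F bed [-0.9  1.4  0.4] gap 42.6
```

>>> {"api": "move_arm", "payload": {
  "commands": [
    {"dp": [0,0.6,0],"rot": [0,0,0],"jaw": 0.5},
    {"dp": [0,1.2,0],"rot": [0,0,0],"jaw": 0.5},
    {"dp": [0,1.7,0],"rot": [0,0,0],"jaw": 0.5},
    {"dp": [0,2.2,0],"rot": [0,0,0],"jaw": 0.5},
    {"dp": [0,2.7,0],"rot": [0,0,0],"jaw": 0.5},
    {"dp": [0,3.2,0],"rot": [0,0,0],"jaw": 0.5},
    {"dp": [0,3.6,0],"rot": [0,0,0],"jaw": 0.5},
    {"dp": [0,3.7,0],"rot": [0,0,0],"jaw": 0.5}
  ]
}}

```text
time_s: 7.0
tcp_pos: [448.5, 2.9, 21.6]
orientation: [-0.0, 0.914, 0.406, 0.0]
contact_force: [-1.8, 2.0, 6.4]
finger_gap: 42.8
gripper_force: 3.7
```

Run:
```python
from fit import *
st(); f=grab('wrist','w4.png')
```

```text
7.0 tcp bed [-9.0426e+01 -3.1468e+01 -4.0000e-03] z 21.6 F bed [-2.7  0.2  6.4] gap 42.8
```

View pics/w4.png

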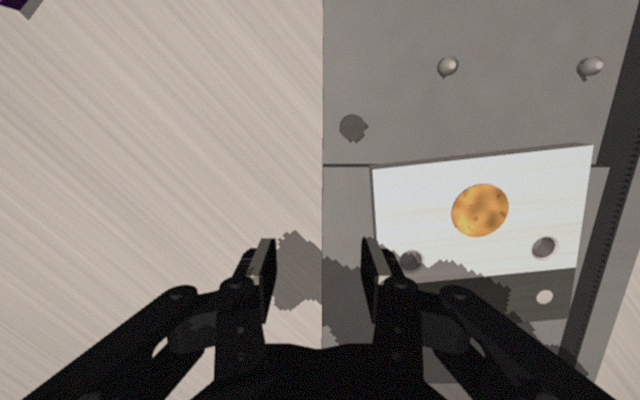

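The plate has shifted towards the fence: holes at (411,260) and (543,247), front corners at (372,168) and (592,146). It is still turned somewhat, so I'll fit its pose.

```bash
cat > pl.py <<'E'
from fit import *
np.set_printoptions(precision=2,suppress=True)
def plate(W,pts,bedpts=(),zt=30,P0=None):
    P,e=fit([(W,u,v,(*q,zt)) for u,v,q in pts],[500,-34,-.7] if P0 is None else P0)
    B,eb=fit([(W,u,v,q) for u,v,q in bedpts],BED) if bedpts else (BED,None)
    print('P',P,'B',B);print(e.round(1).tolist(),None if eb is None else eb.round(1).tolist());print('rel',rel(P,B))
E
python3 - <<'E'
from pl import *
plate('w4',[(411,260,(-32,-3)),(543,247,(32,-3)),(372,168,(-48,45)),(592,146,(48,45))],[(447,66,(-32,57,19.5)),(588,66,(32,57,19.5)),(323,165,(-88,12,20))])
E
```

```text
P [509.38 -43.39  -0.63] B [535.26 -31.76  -0.74]
[[-0.8, 0.3], [0.2, 0.9], [0.2, -0.1], [0.2, -0.9]] [[-0.1, -0.7], [5.1, 0.2], [-4.7, 1.0]]
rel [-11.27 -26.05   0.11]
```

>>> {"api": "move_arm", "payload": {
  "commands": [
    {"dp": [0,0,-0.1],"rot": [0,0,0],"jaw": 0.5},
    {"dp": [0,0.2,-0.1],"rot": [0,0,0],"jaw": 0.5},
    {"dp": [0,0.4,-0.1],"rot": [0,0,0],"jaw": 0.5},
    {"dp": [0,0.4,-0.1],"rot": [0,0,0],"jaw": 0.5}
  ]
}}

```text
time_s: 7.55
tcp_pos: [450.9, 0.1, 22.1]
orientation: [0.0, 0.914, 0.406, -0.0]
contact_force: [-0.2, -0.1, 0.4]
finger_gap: 42.6
gripper_force: 0.2
```

```bash
python3 -c "from fit import *;st()"
```

```text
7.55 tcp bed [-8.6784e+01 -3.1928e+01 -4.0000e-03] z 22.1 F bed [-0.1 -0.2  0.4] gap 42.6
```

>>> {"api": "move_arm", "payload": {
  "commands": [
    {"dp": [0,0.1,0],"rot": [0,0,0],"jaw": 0.5},
    {"dp": [0,0.2,0],"rot": [0,0,0],"jaw": 0.5},
    {"dp": [0,0.3,0],"rot": [0,0,0],"jaw": 0.5},
    {"dp": [0,0.3,0],"rot": [0,0,0],"jaw": 0.5}
  ]
}}

```text
time_s: 8.05
tcp_pos: [453.4, -1.8, 22.4]
orientation: [0.0, 0.914, 0.406, 0.0]
contact_force: [-1.0, 0.5, 0.2]
finger_gap: 42.9
gripper_force: 0.3
```

Run:
```python
from fit import *
st(); f=grab('wrist','w5.png'); cv2.imwrite('pics/w5c.png',cv2.resize(f['image'][:330,300:],None,fx=1.8,fy=1.8,interpolation=cv2.INTER_CUBIC))
```

```text
8.05 tcp bed [-8.3684e+01 -3.1746e+01 -4.0000e-03] z 22.4 F bed [-1.1 -0.3  0.2] gap 42.9
```

View pics/w5c.png

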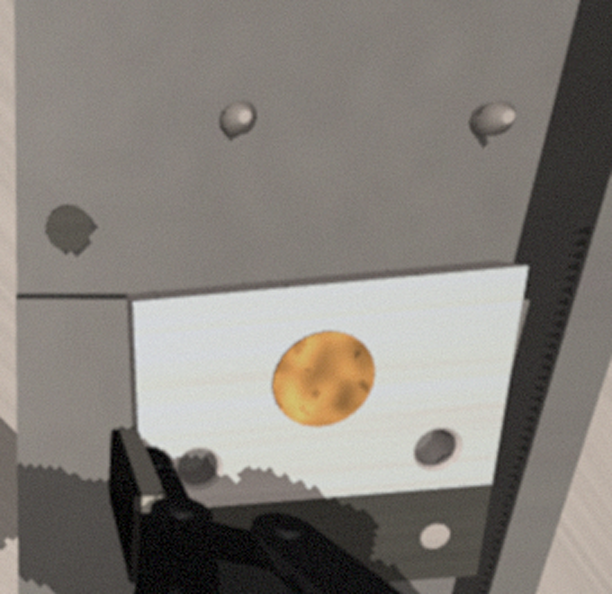

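The plate is nearly at the fence, with a gap still open at its front right corner. I'll keep pushing.

>>> {"api": "move_arm", "payload": {
  "commands": [
    {"dp": [0,0.15,0],"rot": [0,0,0],"jaw": 0.5},
    {"dp": [0,0.3,0],"rot": [0,0,0],"jaw": 0.5},
    {"dp": [0,0.4,0],"rot": [0,0,0],"jaw": 0.5},
    {"dp": [0,0.4,0],"rot": [0,0,0],"jaw": 0.5}
  ]
}}

```text
time_s: 8.6
tcp_pos: [456.3, -4.4, 22.3]
orientation: [-0.0, 0.914, 0.406, 0.0]
contact_force: [0.1, 1.5, -1.0]
finger_gap: 43.0
gripper_force: 0.5
```

```bash
python3 -c "from fit import *;st()"
```

```text
8.6 tcp bed [-7.9784e+01 -3.1747e+01 -4.0000e-03] z 22.3 F bed [-0.9  1.2 -1. ] gap 43.0
```

>>> {"api": "move_arm", "payload": {
  "commands": [
    {"dp": [0,0.1,0],"rot": [0,0,0],"jaw": 0.5},
    {"dp": [0,0.2,0],"rot": [0,0,0],"jaw": 0.5},
    {"dp": [0,0.3,0],"rot": [0,0,0],"jaw": 0.5},
    {"dp": [0,0.3,0],"rot": [0,0,0],"jaw": 0.5}
  ]
}}

```text
time_s: 9.1
tcp_pos: [458.6, -6.7, 22.3]
orientation: [0.0, 0.914, 0.406, -0.0]
contact_force: [-0.6, 1.3, -1.2]
finger_gap: 42.9
gripper_force: 0.9
```

```bash
python3 -c "from fit import *;st()"
```

```text
9.1 tcp bed [-7.6558e+01 -3.1880e+01 -4.0000e-03] z 22.3 F bed [-1.3  0.6 -1.2] gap 42.9
```

>>> {"api": "move_arm", "payload": {
  "commands": [
    {"dp": [0,0.1,0],"rot": [0,0,0],"jaw": 0.5},
    {"dp": [0,0.2,0],"rot": [0,0,0],"jaw": 0.5},
    {"dp": [0,0.2,0],"rot": [0,0,0],"jaw": 0.5}
  ]
}}

```text
time_s: 9.48
tcp_pos: [459.1, -7.2, 22.2]
orientation: [-0.001, 0.914, 0.406, -0.0]
contact_force: [-2.8, 5.2, 2.9]
finger_gap: 42.6
gripper_force: 2.4
```

Run:
```python
from fit import *
st(); f=grab('wrist','w6.png'); cv2.imwrite('pics/w6c.png',cv2.resize(f['image'][:330,300:],None,fx=1.8,fy=1.8,interpolation=cv2.INTER_CUBIC))
```

```text
9.475 tcp bed [-7.5822e+01 -3.1904e+01 -4.0000e-03] z 22.2 F bed [-5.5  2.   2.9] gap 42.6
```

View pics/w6c.png

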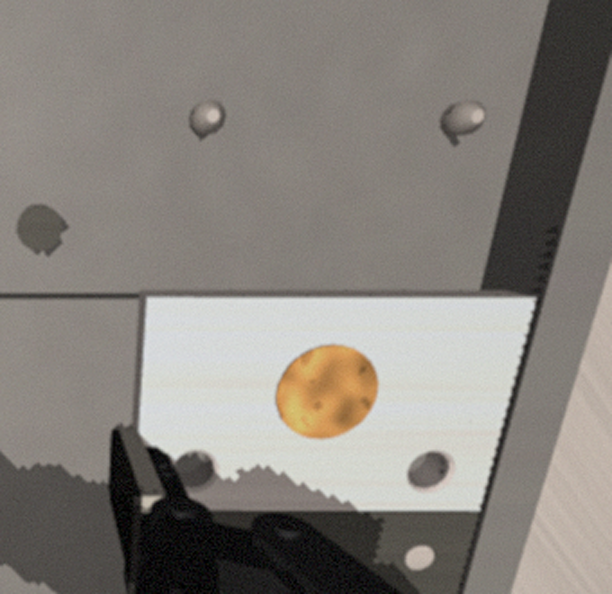

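The plate is flat against the fence, with its front edge at the ledge's end. I'll back off and go around behind it.

>>> {"api": "move_arm", "payload": {
  "commands": [
    {"dp": [0,-1,0],"rot": [0,0,0],"jaw": 0.5},
    {"dp": [0,-1,-4],"rot": [0,0,0],"jaw": 0.5},
    {"dp": [-4,-1,-4],"rot": [0,0,0],"jaw": 0.5},
    {"dp": [-6.7,3,-4],"rot": [0,0,0],"jaw": 0.5},
    {"dp": [-6.7,7.3,-4],"rot": [0,0,0],"jaw": 0.5},
    {"dp": [-6.7,7.3,-4],"rot": [0,0,0],"jaw": 0.5},
    {"dp": [-6.7,7.3,-0.5],"rot": [0,0,0],"jaw": 0.5},
    {"dp": [-6.7,7.3,0],"rot": [0,0,0],"jaw": 0.5}
  ]
}}

```text
time_s: 10.52
tcp_pos: [466.4, -105.3, 20.5]
orientation: [-0.001, 0.914, 0.406, -0.002]
contact_force: [-1.8, 0.3, -0.5]
finger_gap: 42.7
gripper_force: 0.0
```

>>> {"api": "move_arm", "payload": {
  "commands": [
    {"dp": [0,0,0],"rot": [0,0,0],"jaw": 0.5},
    {"dp": [0,0,0],"rot": [0,0,0],"jaw": 0.5}
  ]
}}

```text
time_s: 10.78
tcp_pos: [469.9, -106.4, 23.3]
orientation: [0.001, 0.914, 0.406, 0.001]
contact_force: [0.5, -0.5, -0.3]
finger_gap: 42.6
gripper_force: 0.0
```

Run:
```python
from fit import *
st(); f=grab('wrist','w7.png')
```

```text
10.775 tcp bed [-1.5810e+00 -9.8694e+01 -4.0000e-03] z 23.3 F bed [ 0.7 -0.  -0.3] gap 42.6
```

View pics/w7.png

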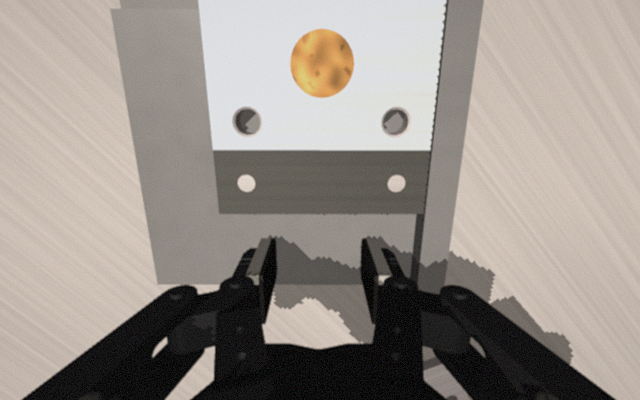

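>>> {"api": "move_arm", "payload": {
  "commands": [
    {"dp": [0.5,0,0.3],"rot": [0,0,0],"jaw": 0.5},
    {"dp": [1.2,0,0.3],"rot": [0,0,0],"jaw": 0.5},
    {"dp": [1.9,0.05,0.3],"rot": [0,0,0],"jaw": 0.5},
    {"dp": [2.6,0.1,0.3],"rot": [0,0,0],"jaw": 0.5},
    {"dp": [3.3,0.15,0.3],"rot": [0,0,0],"jaw": 0.5},
    {"dp": [4,0.15,0.3],"rot": [0,0,0],"jaw": 0.5},
    {"dp": [4.5,0.2,0.3],"rot": [0,0,0],"jaw": 0.5},
    {"dp": [4.5,0.2,0.3],"rot": [0,0,0],"jaw": 0.5}
  ]
}}

```text
time_s: 11.82
tcp_pos: [501.8, -74.1, 19.5]
orientation: [0.0, 0.914, 0.407, 0.001]
contact_force: [0.6, -0.1, 0.3]
finger_gap: 42.5
gripper_force: 0.0
```

```bash
cat > hol.py <<'E'
from fit import *
import sys
np.set_printoptions(precision=2,suppress=True)
# orange label (plate centre line) and white-plate outline vs bed, from wrist or fixed view; z = plate top
def look(n,save,zt):
    f=grab(n,save); K,T=f['intrinsics'],f['world_to_cam']; im=f['image']; hsv=cv2.cvtColor(im,cv2.COLOR_BGR2HSV)
    for nm,m in(('orange',cv2.inRange(hsv,(8,110,90),(28,255,255))),('white',cv2.inRange(hsv,(0,0,200),(180,60,255)))):
        cs,_=cv2.findContours(m,cv2.RETR_EXTERNAL,cv2.CHAIN_APPROX_NONE)
        for c in sorted(cs,key=cv2.contourArea,reverse=True)[:4]:
            if cv2.contourArea(c)<15: continue
            M=cv2.moments(c);p=ray(K,T,M['m10']/M['m00'],M['m01']/M['m00'],zt); r=rel([*p[:2],0],BED)
            if abs(r[0])>90 or abs(r[1])>150: continue
            w=np.array([rel([*ray(K,T,*q[0],zt)[:2],0],BED)[:2] for q in c]).astype(np.float32)
            print(n,nm,cv2.contourArea(c),'bed',r[:2],cv2.minAreaRect(w))
if __name__=='__main__':
    st()
    for n in sys.argv[3:]: look(n,f'{n}_{sys.argv[1]}.png',float(sys.argv[2]))
E
python3 hol.py 8 30 wrist side scene
```

```text
11.825 tcp bed [  0.61 -53.28  -0.  ] z 19.5 F bed [0.5 0.4 0.3] gap 42.5
wrist orange 3102.5 bed [-0.12 23.68] ((-0.15041160583496094, 23.345741271972656), (25.015886306762695, 25.190414428710938), 89.79737854003906)
wrist white 34588.5 bed [-0.26 20.97] ((-0.17721939086914062, 18.258094787597656), (60.18913650512695, 96.40880584716797), 89.72396850585938)
wrist white 3835.5 bed [-89.38  33.48] ((-90.3319320678711, 33.978023529052734), (27.594757080078125, 51.72834777832031), 37.18573760986328)
```

>>> {"api": "move_arm", "payload": {
  "commands": [
    {"dp": [0.5,0,-0.05],"rot": [0,0,0],"jaw": 0.5},
    {"dp": [1.2,0,-0.05],"rot": [0,0,0],"jaw": 0.5},
    {"dp": [1.9,0.05,-0.05],"rot": [0,0,0],"jaw": 0.5},
    {"dp": [2.6,0.05,-0.05],"rot": [0,0,0],"jaw": 0.5},
    {"dp": [3.3,0.1,-0.05],"rot": [0,0,0],"jaw": 0.5},
    {"dp": [4,0.1,-0.05],"rot": [0,0,0],"jaw": 0.5},
    {"dp": [4.6,0.1,-0.05],"rot": [0,0,0],"jaw": 0.5},
    {"dp": [4.7,0.1,-0.05],"rot": [0,0,0],"jaw": 0.5}
  ]
}}

```text
time_s: 12.98
tcp_pos: [533.8, -39.8, 20.0]
orientation: [0.0, 0.914, 0.407, 0.0]
contact_force: [-0.2, -1.1, -0.3]
finger_gap: 42.8
gripper_force: 0.4
```

```bash
python3 hol.py 9 30 wrist
```

```text
12.975 tcp bed [ 1.58 -6.43 -0.  ] z 20.0 F bed [ 0.6 -1.  -0.3] gap 42.8
wrist orange 3038.5 bed [ 0.14 70.19] ((0.01985454559326172, 69.81037902832031), (25.131540298461914, 25.197328567504883), 89.79472351074219)
wrist white 34202.5 bed [ 0.07 67.44] ((0.0704803466796875, 64.7960433959961), (59.63949966430664, 96.10794830322266), 89.79490661621094)
```

>>> {"api": "move_arm", "payload": {
  "commands": [
    {"dp": [0.1,0,0],"rot": [0,0,0],"jaw": 0.5},
    {"dp": [0.2,0,0],"rot": [0,0,0],"jaw": 0.5},
    {"dp": [0.3,0,0],"rot": [0,0,0],"jaw": 0.5},
    {"dp": [0.4,0,0],"rot": [0,0,0],"jaw": 0.5},
    {"dp": [0.5,0,0],"rot": [0,0,0],"jaw": 0.5},
    {"dp": [0.6,0,0],"rot": [0,0,0],"jaw": 0.5},
    {"dp": [0.6,0,0],"rot": [0,0,0],"jaw": 0.5}
  ]
}}

```text
time_s: 13.9
tcp_pos: [537.2, -35.4, 19.8]
orientation: [-0.0, 0.914, 0.406, 0.0]
contact_force: [0.0, 0.3, 0.8]
finger_gap: 42.8
gripper_force: 0.3
```

```bash
python3 hol.py 10 30 wrist
```

```text
13.9 tcp bed [ 1.23 -0.9  -0.  ] z 19.8 F bed [-0.2  0.2  0.8] gap 42.8
wrist orange 3035.0 bed [-0.08 75.75] ((-0.08133125305175781, 75.35596466064453), (25.10552978515625, 24.85650062561035), 89.76971435546875)
wrist white 34203.5 bed [-0.15 72.98] ((-0.16460418701171875, 70.33882141113281), (59.592079162597656, 95.99938201904297), 89.76596069335938)
```

Plate y is about 55.4 mm, so 4.6 mm remain.

>>> {"api": "move_arm", "payload": {
  "commands": [
    {"dp": [0.1,0,0],"rot": [0,0,0],"jaw": 0.5},
    {"dp": [0.15,0,0],"rot": [0,0,0],"jaw": 0.5},
    {"dp": [0.2,0,0],"rot": [0,0,0],"jaw": 0.5},
    {"dp": [0.25,0,0],"rot": [0,0,0],"jaw": 0.5},
    {"dp": [0.3,0,0],"rot": [0,0,0],"jaw": 0.5},
    {"dp": [0.3,0,0],"rot": [0,0,0],"jaw": 0.5}
  ]
}}

```text
time_s: 14.7
tcp_pos: [539.2, -33.3, 19.8]
orientation: [-0.0, 0.914, 0.406, 0.0]
contact_force: [0.2, 0.6, 0.3]
finger_gap: 42.9
gripper_force: 0.0
```

```bash
python3 hol.py 11 30 wrist
```

```text
14.7 tcp bed [ 1.31  2.   -0.  ] z 19.8 F bed [-0.3  0.6  0.3] gap 42.9
wrist orange 2804.5 bed [-0.08 82.44] ((-0.00922393798828125, 82.17192077636719), (23.888694763183594, 23.773775100708008), 89.77188110351562)
wrist white 31619.0 bed [-0.21 79.85] ((-0.163787841796875, 77.33157348632812), (56.94696044921875, 91.01329040527344), 89.70269775390625)
wrist white 168.0 bed [-32.75  34.64] ((-32.76097869873047, 34.67475128173828), (6.789064407348633, 6.8025312423706055), 86.1270523071289)
```

The plate appears smaller from the wrist camera, so it has dropped. I'll withdraw and verify.

>>> {"api": "move_arm", "payload": {
  "commands": [
    {"dp": [-1,0,0],"rot": [0,0,0],"jaw": 0.5},
    {"dp": [-1.5,0,-1],"rot": [0,0,0],"jaw": 0.5},
    {"dp": [-2,0,-6],"rot": [0,0,0],"jaw": 0.5},
    {"dp": [-2,0,-12],"rot": [0,0,0],"jaw": 0.5},
    {"dp": [-2,0,-12],"rot": [0,0,0],"jaw": 0.5},
    {"dp": [-2,0,-12],"rot": [0,0,0],"jaw": 0.5}
  ]
}}

```text
time_s: 15.5
tcp_pos: [525.6, -48.5, 140.5]
orientation: [0.0, 0.914, 0.406, 0.0]
contact_force: [0.2, -1.3, 0.3]
finger_gap: 42.9
gripper_force: 0.0
```

```bash
python3 hol.py 12 22 wrist side scene
```

```text
15.5 tcp bed [  1.29 -18.38  -0.  ] z 140.5 F bed [ 1.  -0.8  0.3] gap 42.9
wrist orange 792.5 bed [-0.3  82.57] ((-0.2944307327270508, 82.16088104248047), (24.12844467163086, 23.730010986328125), 89.74633026123047)
wrist white 9416.0 bed [-0.42 79.01] ((-0.3713836669921875, 77.65126037597656), (58.333431243896484, 95.26346588134766), 89.74335479736328)
wrist white 38.0 bed [-34.64  32.44] ((-34.467384338378906, 32.10637664794922), (5.820878505706787, 5.854470252990723), 87.61852264404297)
wrist white 20.0 bed [33.6  32.79] ((33.67653274536133, 32.84632873535156), (3.8364877700805664, 5.104569435119629), 78.68086242675781)
```

Run:
```python
from fit import *
K,T=ld('wrist_12'); im=cv2.imread('pics/wrist_12.png'); m=cv2.inRange(cv2.cvtColor(im,cv2.COLOR_BGR2HSV),(0,0,200),(180,60,255))
cs,_=cv2.findContours(m,cv2.RETR_EXTERNAL,cv2.CHAIN_APPROX_NONE); c=cv2.convexHull(max(cs,key=cv2.contourArea))
for z in(22,30):
    w=np.array([rel([*ray(K,T,*q[0],z)[:2],0],BED)[:2] for q in cv2.approxPolyDP(c,4,True)]); print(z,w.round(1).tolist())
ep=im.copy()
print(len(c)); s=bot.sense(); print(s['time_s'],s['contact_force'])
```

```text
22 [[47.3, 105.9], [46.2, 48.3], [-48.1, 48.7], [-47.5, 107.0]]
30 [[45.9, 104.4], [44.9, 48.5], [-46.6, 48.9], [-46.1, 105.5]]
11
15.65 [-0.61914741  0.93253761 -0.12121481]
```

```bash
python3 -c "from h import *;print(bot.sign_off())"
```

```text
the job is handed in; nothing more can be done
None
```

I slid the plate along the fence until it dropped over both pins, withdrew the arm clear, and handed the job in at about 15.7 s; the wrist camera measured it flat at seat height, but sign-off returned no verdict.

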